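# Unlid the traybake tin and hold the trimming square in its corner

## Task

Get the oat traybake ready for trimming: tip the tin's lid up by the wooden handle at its left-hand edge, its right edge still on the rim, then lift it off and lay it flat on the counter to the left of the tin, handle up and quite clear of the tin. Take the L-shaped trimming square by its wooden grip, lay it flat on the slab and press it into the tin's far left corner until its outer faces lie flush against the back and left walls, and finish while still gripping it and pushing it firmly against both walls, ready for a colleague's knife. Leave the other things on the counter where they stand.

Things in the scene. Friction and masses are not known exactly. Their poses are not given: they have to be found in the camera images.
- tin: Dark steel tin with a hard-baked oat slab in it, on a 2 mm rubber mat; it does not move. Inside 150 (x) x 190 (y) mm, walls 4 mm thick, 62 mm high over the counter, hemmed rim 1.5 mm proud outside. Flat slab top 42 mm up: 20 mm of wall rises above it. Origin: centre of its footprint, on the counter; x to its back wall (away from the robot), y to its left wall, z up. Yaw within 0.2.
- back_wall: The tin's back wall, away from the robot (198 mm long, 4 mm thick). Origin: centre of its foot, in the middle of its thickness, 2 mm above the counter; same axes as the tin. Its inner face lies at x = +75 mm in the tin's frame.
- left_wall: The tin's left wall (158 mm long, 4 mm thick). Origin: centre of its foot, in the middle of its thickness, 2 mm above the counter; same axes as the tin. Its inner face lies at y = +95 mm in the tin's frame.
- tin_corner (a point): Inside far left corner of the tin at the level of the slab's top: x = +75, y = +95, z = +42 mm in the tin's frame, same axes.
- lid: Loose bright steel lid, 175 (x) x 215 (y) mm, about 0.15 kg: 3 mm plate with a 6 mm deep skirt outside the tin's rim, 6 mm clear of its walls. Origin: centre of the skirt's lower edge (z = 0 when it lies on the counter, 56 mm when it sits on the tin); plate's top 9 mm above it. Seated, its axes are the tin's. A wooden bar handle stands near its left (+y) edge.
- lid_handle (a point): Centre of the lid's wooden bar handle: 74 mm long along the lid's x, 14 mm thick along y, 22 mm high, on two steel feet with an 8 mm gap below the bar. It lies 87.5 mm to +y of the lid's origin and 28 mm above it; the bar's top is 39 mm above the origin. The lid's axes.
- lid_right (a point): Middle of the lower edge of the lid's right skirt, 107.5 mm to the -y side of the lid's origin: the edge about which the lid tips. The lid's axes.
- square: L-shaped steel square, about 0.3 kg, flat on the counter at the left of the counter, grip up. Legs 20 mm wide, 14 mm high: the long one 140, the short one 105 mm over the outer corner. Origin: outer corner, underside; long leg to -y, short leg to -x, z up. Outer faces: x = 0 (goes to the back wall), y = 0 (to the left wall). Yaw within 0.5 at the start; seated, its axes are the tin's.
- square_grip (a point): In the wooden grip on the long leg, at mid-length: a bar 74 mm long along the square's y, 14 mm thick along its x, rising from 14 to 56 mm above the underside. The point is 10 mm to -x, 62 mm to -y and 38 mm above the square's origin. In the tin, fingers at the grip must stay above the rim, 20 mm above the square's underside.
- long_end (a point): Outer face of the long leg at its far end, underside: 140 mm to -y of the square's origin.
- short_end (a point): Outer face of the short leg at its far end, underside: 105 mm to -x of the square's origin.
- muffin_a: Muffin in a pale paper cup, 79 x 77 x 75 mm, behind the tin; origin at its foot. Bystander.
- shaker: Glass shaker with a grey metal cap, 44 mm across, 90 mm tall, behind the tin on the right; origin at its foot. Bystander.
- croissant_a: Croissant, 116 x 71 x 50 mm, at the back, left of the pillar; origin at its underside. Bystander. The fixed pillar's front stands at world x = 0.58 m, from y = 0.02 to 0.12 m, up to above the robot; fixed shelf boards hang 0.56 m above the counter from x = 0.60 m backwards: keep arm and gripper clear of them.
- mug: Small white coffee cup, 63 x 89 x 51 mm with its handle, behind the square's place; origin at its foot. Bystander.
- scraper: Dough scraper with a wooden grip, 134 x 142 x 14 mm, lying at the right-hand end; origin at its underside. Bystander.
- muffin_b: Dark chocolate muffin, 80 x 82 x 75 mm, right of the tin; origin at its foot. Bystander.
- spice: Slim spice jar, 41 mm across, 105 mm tall, right of the tin towards the back; origin at its foot. Bystander.

How it is judged:
By the outcome, as a careful person would: the job done as asked, in the order asked, and still so for the second after the job is handed in, while the arm keeps its last pose, push and grip.
It also fails if it takes over 61 s, if anything falls off the work surface, if the arm or the gripper's body presses on something with over 40 N, if the wrist force passes 120 N, or if a joint passes its speed limit or range.

## Robot

A 7-joint arm with a two-finger parallel gripper is mounted at the origin on a cart in front of the work surface, level with it; the furniture and walls round the work are solid. World frame = base frame: x ahead of the robot, y to its left, z up, the work surface at z = 0. Lengths are in m, angles in rad, forces in N, time in s.
With the tool pointing down it reaches from about 0.4 to 0.85 m from the base axis. Payload 4.5 kg.
Tool frame: the origin (TCP) lies where the fingers leave the gripper's body, on its centre line; the fingertips stand 64 mm ahead of it and the grasp point (between the pads) lies 45 mm ahead of it; z points along the fingers, y is the line along which they close (so a half turn about z gives the same grasp; the last joint's range is limited). The gripper opens to 88 mm and grips with 3 to 60 N. Pads are 18 mm wide; open, the fingers measure 123 mm over their backs; the gripper's body (75 mm by 187 mm) begins 45 mm behind the grasp point.
Start: joints at [-1.131, 0.689, -0.195, 1.565, 0.157, 0.902, -0.215], TCP at [0.247, 0.574, 0.303] pointing down, gripper open.
Joint ranges: [-3.01, 3.01], [-0.46, 2.08], [-1.47, 1.51], [0.13, 2.56], [-1, 4.14], [0.04, 2.09], [-2.66, 2.66]. Speed limits (rad/s): [2.57, 2.57, 3.14, 3.14, 3.14, 3.14, 3.14].

## Interface

Orientations are given as a unit quaternion [x, y, z, w].
In Python, from plant import r gives the robot as it stands.
- The arm moves only by the tool play_rows, never from a script. Its arguments are lists of equal length, an entry for each row: "translation": the shift along the tool's x, y, z in m, a list of three; "delta_rot": the turn, a rotation vector about the tool's x, y, z in degrees, a list of three; "grip": the opening, from -1 (shut) to 1 (fully open). In form: {"translation": [[x, y, z], ...], "delta_rot": [[rx, ry, rz], ...], "grip": [grip, ...]}. A call has 1 to 20 rows; each row shifts and turns the commanded pose from where the row before left it, along the tool's axes as they then stand; what a row does not reach is not made up. A row lasts 1/8 s, in which the tool goes at most 62.5 mm and 10.7 degrees, less where a joint would pass 70% of its speed; a pose out of reach is approached as far as the arm can. A call with a gripper value outside its range is refused whole. The fingers move at their own pace and stop on an object; "squeeze" is the grip in N (left out, the last holds). Time passes only in rows, so rows that do not move let the fingers close. It gives the time, the measured TCP pose, the force, the opening and the grip force at its end, in the units of the state.
- r.get_state(): the state, without advancing time (a new reading comes with each control period).
- r.snapshot(name): name is "scene" or "top" or "wrist"; returns the picture (420x560x3 uint8, blue, green, red); there is no depth.
- r.get_calibration(name): a dict with "intrinsics" (3x3 intrinsics, pixels), "eye" and "rotation" of the camera in the world. Camera axes: x right, y up, looking along -z (the intrinsics and any distortion apply to the point x, -y, -z); pixel columns grow to the right and rows downward; lengths in m; the calibration is good to about 2 mm. The wrist camera is an equidistant fisheye: a pixel r from the principal point sees the ray r / f radians off the axis. A picture is of the moment at which its call begins: read the wrist's pose just before it. get_calibration takes no time and is no camera call; for the wrist camera it gives the pose at the moment of the call.
- r.finish_job(): hands the job in; it is judged then, once.
Trained networks look in the newest picture that a camera, given by its name, has taken for a name from the list of things; names that differ only in an ending like _2 or _b are one class to them, and where a whole thing is asked for, a point or a joint stands for the part that bears it (a point fixed in the world has none). Each returns a list of dicts, best first, with "confidence" (0 to 1); they miss things now and then, are a little off and sometimes report something else, mostly with a low value. They report only what shows in the picture. A call takes as long as a camera call.
- r.look_for(camera, target): "point" ([x, y, z] in m, in world coordinates, good to about 4 mm: the middle of the surface that is visible of it).
- r.silhouettes(camera, target): "pixels" (420x560 bool, what is visible of it).
The state is a dict: "clock": time; "q": joint angles; "qd": joint speeds; "joint_torque": joint torques, N m; "tool_pos": TCP position; "eef_rot": TCP orientation; "contact_force": force on the tool from outside, world axes, zero at the start; "moment": the same for the moment, N m; "opening": opening from 0.0 (shut) to 1.0 (fully open); "finger_force": force on a finger pad.
Only numpy, scipy, OpenCV 4.12 (cv2) and the standard library are available. Lean on these libraries where they do the work, as an engineer would, in place of code of your own. Each camera call takes 0.05 s, during which the arm holds its last target. There are 200 camera calls.

## Working session

There is one attempt and no reset: what is moved stays moved. The work goes in short steps, Python scripts to look and compute and a tool call to move; the robot and the scene stay as the last step left them, time stands still between calls to the robot, and variables do not carry over. Pictures are saved under pics/ and viewed, at most 10 in all, crops included, and the job is handed in when it is done.

Besides the shell and the picture viewer there is one more tool, called after "Emit:" in YAML: its name, and indented under it one key for each argument. play_rows: Moves the arm, as the interface text tells. Its arguments: {"type":"object","properties":{"translation":{"type":"array","items":{"type":"array","items":{"type":"number"}}},"delta_rot":{"type":"array","items":{"type":"array","items":{"type":"number"}}},"grip":{"type":"array","items":{"type":"number"}},"squeeze":{"type":"number"}},"required":["translation","delta_rot","grip"]}

```bash
ls; mkdir -p pics; python3 - <<'E'
from plant import r
import cv2,numpy as np
s=r.get_state(); print(s)
for c in ["scene","top"]:
    im=r.snapshot(c); cv2.imwrite(f"pics/{c}0.png",im)
    k=r.get_calibration(c); print(c,k)
    for t in ["tin","lid","lid_handle","square","square_grip","tin_corner","lid_right","long_end","short_end"]:
        print(t,[(np.round(d["point"],4).tolist(),round(d["confidence"],2)) for d in r.look_for(c,t)][:3])
E
```

```text
pics
{'clock': 0.0, 'q': array([-1.1312429 ,  0.68996339, -0.19450869,  1.56635467,  0.15725373,
        0.90248985, -0.21505666]), 'qd': array([ 9.41007298e-05,  8.83011319e-04,  1.33709962e-03, -1.21618466e-03,
        1.61739735e-03,  8.05154106e-04,  9.60746581e-04]), 'joint_torque': array([-7.06161809e-04, -5.27544415e+01, -1.26706269e+00, -1.53428507e+01,
       -5.25806984e-02,  6.45440596e-03,  1.51291797e-04]), 'tool_pos': array([0.24652065, 0.57376101, 0.30191979]), 'eef_rot': array([ 2.01440646e-01,  9.79500296e-01, -9.04810944e-04, -1.34127235e-04]), 'contact_force': array([-0.93527531, -0.08517356, -0.08191172]), 'moment': array([ 0.0242701 , -0.02436339, -0.04354941]), 'finger_force': 0.0, 'opening': 1.0004335544968574}
scene {'intrinsics': array([[521.49698227,   0.        , 282.00800775],
       [  0.        , 521.49698227, 211.24548522],
       [  0.        ,   0.        ,   1.        ]]), 'eye': array([-0.1601762 , -0.83917052,  1.38237221]), 'rotation': array([ 0.30987327, -0.11910197, -0.33904841,  0.88024965])}
tin [([0.401, -0.3184, -0.0001], 0.71), ([0.6833, -0
[... 545 characters left out ...]
69799, 211.78230221],
       [  0.        ,   0.        ,   1.        ]]), 'eye': array([ 0.21834718, -0.08411477,  2.13442795]), 'rotation': array([-0.05967454,  0.05110263,  0.71477987, -0.69492245])}
tin [([0.3965, -0.1791, -0.0005], 0.71), ([0.514, -0.4292, 0.0628], 0.65)]
lid [([0.4714, -0.2322, 0.0684], 0.8)]
lid_handle [([0.4722, -0.2321, 0.0656], 0.67)]
square [([0.4885, 0.3826, 0.0143], 0.6), ([0.5147, -0.4283, 0.0646], 0.28)]
square_grip [([0.4924, 0.379, 0.0165], 0.61)]
tin_corner [([0.3906, -0.1845, 0.0035], 0.47)]
lid_right [([0.4697, -0.2308, 0.0683], 0.9)]
long_end [([0.4894, 0.3793, 0.0119], 0.91)]
short_end [([0.4889, 0.374, 0.0156], 0.77), ([0.3932, -0.1823, 0.0024], 0.72)]
```

View pics/scene0.png

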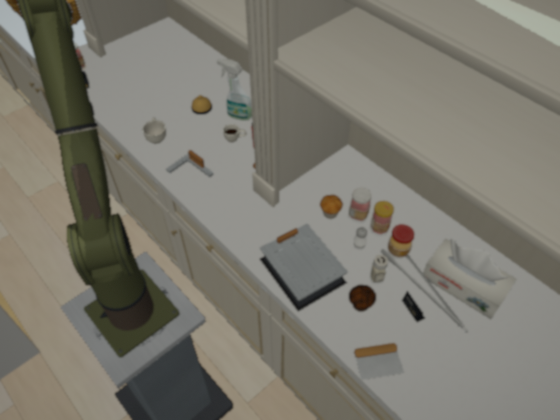

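View pics/top0.png

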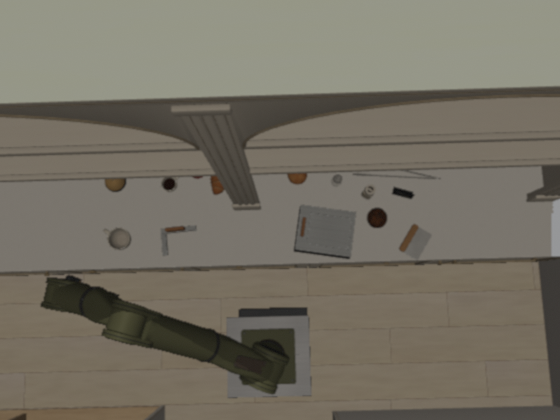

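The scene picture shows the lidded tin at about (303,262) with its handle at its left edge, and the square at (190,165). The top picture shows the lid at (325,230) and the square's corner near (163,230), with the counter's front edge at row ~265. Next I fit models to the silhouettes.

```bash
cat > h.py <<'E'
import numpy as np, cv2, itertools
from plant import r
from scipy.spatial.transform import Rotation as R
from scipy.optimize import minimize
def proj(P,c,name):
    p=(np.atleast_2d(P)-c["eye"])@R.from_quat(c["rotation"]).as_matrix()
    x,y,z=p[:,0],-p[:,1],-p[:,2]; K=c["intrinsics"]
    if name=="wrist":
        rr=np.hypot(x,y)+1e-12; th=np.arctan2(rr,z); u,v=x/rr*th,y/rr*th
    else: u,v=x/z,y/z
    return np.c_[K[0,0]*u+K[0,2],K[1,1]*v+K[1,2]]
def box(x0,x1,y0,y1,z0,z1): return np.array(list(itertools.product((x0,x1),(y0,y1),(z0,z1))))
LID=[box(-.0875,.0875,-.1075,.1075,0,.009),box(-.037,.037,.0805,.0945,.017,.039)]
SQ=[box(-.02,0,-.14,0,0,.014),box(-.105,0,-.02,0,0,.014),box(-.017,-.003,-.099,-.025,.014,.056)]
def pose(P,p,z): return P@R.from_euler("z",p[2]).as_matrix().T+[p[0],p[1],z]
S=4
def render(m,p,z,c,name):
    im=np.zeros((420*S,560*S),np.uint8)
    for b in m:
        q=(proj(pose(b,p,z),c,name)+.5)*S
        cv2.fillConvexPoly(im,cv2.convexHull(q.astype(np.float32)).round().astype(np.int32),255)
    return cv2.resize(im,(560,420),interpolation=cv2.INTER_AREA)/255.
def fit(m,z,p0,obs):
    """obs: list of (mask,calib,name)"""
    def cost(d):
        p=np.array(p0)+np.array(d)*[.01,.01,.1]
        t=0
        for k,c,n in obs:
            i=render(m,p,z,c,n); t+=np.abs(i-k).sum()/k.sum()
        return t
    best=min((minimize(cost,[a,b,y],method="Nelder-Mead",options=dict(initial_simplex=np.array([[a,b,y],[a+.8,b,y],[a,b+.8,y],[a,b,y+.8]]),xatol=.01,fatol=1e-4)) for a,b,y in [(0,0,0),(0,0,2),(0,0,-2)]),key=lambda o:o.fun)
    return np.array(p0)+best.x*[.01,.01,.1],best.fun
def mask(name,t,near=None,fresh=True):
    if fresh: r.snapshot(name)
    c=r.get_calibration(name)
    L=r.silhouettes(name,t)
    return L,c
E
python3 - <<'E'
from h import *
obs={"lid":[],"square":[]}
for n in ["scene","top"]:
    r.snapshot(n); c=r.get_calibration(n)
    for t in obs:
        L=r.silhouettes(n,t)
        for d in L:
            ys,xs=np.nonzero(d["pixels"]); print(n,t,round(d["confidence"],2),d["pixels"].sum(),xs.mean(),ys.mean())
        obs[t].append((L[0]["pixels"].astype(float),c,n))
for t,m,z,p0 in [("lid",LID,.056,(.465,-.235,0)),("square",SQ,0,(.51,.42,0))]:
    for o in [obs[t]]+[[x] for x in obs[t]]: print(t,*fit(m,z,p0,o))
# counter front edge in top
c=r.get_calibration("top"); print(proj([[.3,0,0],[.35,0,0],[.6,0,0],[.35,.3,0]],c,"top"))
for t in ["mug","muffin_a","croissant_a"]:
    print(t,[(np.round(d["point"],3).tolist(),round(d["confidence"],2)) for d in r.look_for("top",t)][:3])
E
```

```text
scene lid 0.96 3544 303.41139954853276 260.8854401805869
scene square 0.97 466 190.50858369098714 163.14163090128756
top lid 0.84 2504 324.4273162939297 230.04193290734824
top square 0.9 280 170.58214285714286 235.15357142857144
lid [ 0.47188737 -0.23238829 -0.16213964] 0.07242513337487974
lid [ 0.47322031 -0.23281253 -0.1671212 ] 0.033653122648607973
lid [ 0.47150112 -0.23187591 -0.15860719] 0.03306396040844453
square [0.50271518 0.41546998 0.09008395] 0.42104807588271365
square [0.50423966 0.41568694 0.07771937] 0.11180678279895649
square [0.50053755 0.41614992 0.10509854] 0.2940896358543417
[[265.71215482 276.93964312]
 [265.41998718 264.12134228]
 [263.99074262 201.41594946]
 [189.13924228 266.25794823]]
mug [([0.678, 0.379, 0.036], 0.57)]
muffin_a [([0.514, -0.43, 0.061], 0.78), ([0.681, -0.134, 0.069], 0.72)]
croissant_a [([0.663, 0.195, 0.033], 0.58)]
```

Emit:
play_rows:
  translation:
    - [0,0,0]
    - [0,0,0]
    - [-0.03,-0.032,0]
    - [-0.03,-0.032,0]
    - [-0.03,-0.032,0]
    - [-0.03,-0.032,0]
    - [-0.03,-0.032,0]
    - [-0.03,-0.032,0]
    - [-0.03,-0.032,0]
    - [-0.03,-0.032,0]
    - [-0.023,-0.029,0]
  delta_rot:
    - [0,0,-7]
    - [0,0,-7]
    - [0,0,0]
    - [0,0,0]
    - [0,0,0]
    - [0,0,0]
    - [0,0,0]
    - [0,0,0]
    - [0,0,0]
    - [0,0,0]
    - [0,0,0]
  grip: [1,1,1,1,1,1,1,1,1,1,1]

```text
clock: 2.82
tool_pos: [0.4617, 0.2491, 0.3028]
eef_rot: [0.081, 0.997, 0.0, 0.0]
contact_force: [0.4, 0.1, 0.4]
opening: 1.003
finger_force: 0.0
```

Emit:
play_rows:
  translation:
    - [-0.009,-0.0385,0.005]
    - [-0.009,-0.0385,0.005]
    - [-0.009,-0.0385,0.005]
    - [-0.009,-0.0385,0.005]
    - [-0.009,-0.0385,0.005]
    - [-0.009,-0.0385,0.005]
    - [-0.009,-0.0385,0.005]
    - [-0.009,-0.0385,0.005]
    - [-0.009,-0.0385,0.005]
    - [-0.009,-0.0385,0.005]
    - [0,0,0]
  delta_rot:
    - [0,0,0]
    - [0,0,0]
    - [0,0,0]
    - [0,0,0]
    - [0,0,0]
    - [0,0,0]
    - [0,0,0]
    - [0,0,0]
    - [0,0,0]
    - [0,0,0]
    - [0,0,0]
  grip: [1,1,1,1,1,1,1,1,1,1,1]

```text
clock: 4.2
tool_pos: [0.487, -0.1475, 0.2522]
eef_rot: [0.084, 0.996, -0.001, -0.0]
contact_force: [0.3, 0.7, -0.3]
opening: 1.002
finger_force: 0.0
```

```bash
python3 - <<'E'
from h import *
c=r.get_calibration("wrist"); im=r.snapshot("wrist"); cv2.imwrite("pics/w1.png",im)
print(c)
for t,m in [("lid",LID),("lid_handle",None)]:
    for d in r.silhouettes("wrist",t)[:2]:
        ys,xs=np.nonzero(d["pixels"]); print(t,round(d["confidence"],2),d["pixels"].sum(),xs.mean(),ys.mean(),xs.min(),xs.max(),ys.min(),ys.max())
    if m:
        k=r.silhouettes("wrist",t)[0]["pixels"].astype(float)
        print(fit(m,.056,(.472,-.2325,-.163),[(k,c,"wrist")]))
print(r.look_for("wrist","lid_handle"))
P=pose(np.vstack(LID),(.472,-.2325,-.163),.056); q=proj(P,c,"wrist").astype(int)
for u,v in q: cv2.circle(im,(int(u),int(v)),3,(0,0,255),1)
cv2.imwrite("pics/w1.png",im); print(r.get_state()["tool_pos"],r.get_state()["q"])
E
```

```text
{'intrinsics': array([[325.1922621 ,   0.        , 280.67656319],
       [  0.        , 325.1922621 , 214.73564315],
       [  0.        ,   0.        ,   1.        ]]), 'eye': array([ 0.42239876, -0.13598461,  0.33303067]), 'rotation': array([-0.10010379, -0.08311938,  0.63976371,  0.75747791])}
lid 0.7 38996 198.9344804595343 191.975253872192 75 306 100 295
(array([ 0.46707363, -0.23223625, -0.17030432]), np.float64(0.08796196291625687))
lid_handle 0.56 38727 198.94644563224622 191.9751336277016 76 306 101 296
[{'point': [0.4564, -0.2138, 0.0621], 'confidence': 0.89}]
[ 0.48769184 -0.14217848  0.25297097] [ 0.40859213  0.62745213 -0.34392235  1.96215167  0.35165713  0.6092782
  1.24615013]
```

View pics/w1.png

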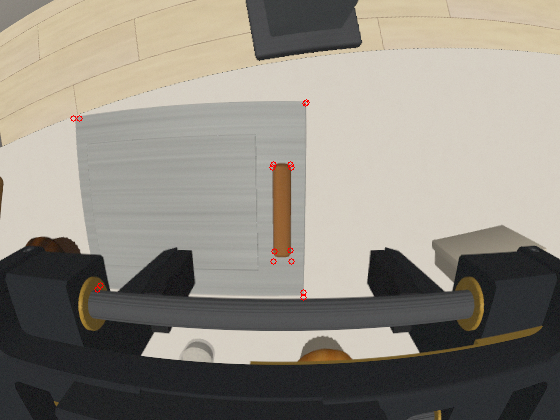

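The wrist view shows the bar at columns 273–291 and rows 164–256, with the projected model (red) lying on it, so the fitted pose holds.

```bash
python3 - <<'E'
from h import *
for i in range(4):
    s=r.get_state(); print(s["clock"],s["tool_pos"],s["qd"].round(3)); r.snapshot("top")
Rm=R.from_quat(s["eef_rot"]).as_matrix(); print(Rm.round(3)); print(Rm.T@(np.array([.486,-.1461,.134])-s["tool_pos"]))
E
```

```text
4.45 [ 0.48769184 -0.14217848  0.25297097] [-0.003 -0.001  0.003  0.     0.002  0.002  0.   ]
4.5 [ 0.48766373 -0.14228646  0.25295548] [0.001 0.001 0.005 0.001 0.002 0.001 0.001]
4.55 [ 0.48763637 -0.14249787  0.25293349] [ 0.006  0.002  0.007  0.     0.    -0.001  0.001]
4.6 [ 0.48759558 -0.1426991   0.25289056] [ 0.005  0.001  0.005 -0.001 -0.     0.002  0.003]
[[-0.987  0.159  0.   ]
 [ 0.159  0.987  0.   ]
 [-0.     0.    -1.   ]]
[ 0.00106273 -0.00365581  0.11888895]
```

Emit:
play_rows:
  translation:
    - [0,-0.0015,0.02]
    - [0,-0.0015,0.02]
    - [0,0,0.02]
    - [0,0,0.02]
    - [0,0,0.015]
    - [0,0,0.012]
    - [0,0,0.007]
    - [0,0,0.004]
    - [0,0,0]
    - [0,0,0]
    - [0,0,0]
    - [0,0,0]
    - [0,0,0]
    - [0,0,0]
    - [0,0,0]
  delta_rot:
    - [0,0,0]
    - [0,0,0]
    - [0,0,0]
    - [0,0,0]
    - [0,0,0]
    - [0,0,0]
    - [0,0,0]
    - [0,0,0]
    - [0,0,0]
    - [0,0,0]
    - [0,0,0]
    - [0,0,0]
    - [0,0,0]
    - [0,0,0]
    - [0,0,0]
  grip: [1,1,1,1,1,1,1,1,1,0,-0.5,-0.8,-1,-1,-1]
  squeeze: 30

```text
clock: 6.52
tool_pos: [0.4869, -0.1467, 0.1347]
eef_rot: [0.081, 0.997, 0.0, -0.0]
contact_force: [0.3, -0.5, -0.3]
opening: 0.346
finger_force: 0.0
```

Emit:
play_rows:
  translation:
    - [0,0,0]
    - [0,0,0]
    - [0,0,0]
    - [0,0,0]
  delta_rot:
    - [0,0,0]
    - [0,0,0]
    - [0,0,0]
    - [0,0,0]
  grip: [-1,-1,-1,-1]

```text
clock: 7.02
tool_pos: [0.4869, -0.1467, 0.1347]
eef_rot: [0.081, 0.997, 0.0, -0.0]
contact_force: [-0.6, -1.0, -0.2]
opening: 0.156
finger_force: 30.0
```

```bash
python3 - <<'E'
from h import *
s=r.get_state(); print(s["tool_pos"],s["contact_force"],s["opening"],s["finger_force"])
# rotate tool about lid-x axis through pivot (tool frame). pivot in lid frame (y=-.103,z=.060-.056)
Rm=R.from_quat(s["eef_rot"]).as_matrix(); Rl=R.from_euler("z",-.163).as_matrix()
for py,pz in [(-.103,.004),(-.1005,.006),(-.1075,0)]:
    piv=np.array([.472,-.2325,.056])+Rl@[0,py,pz]
    d=Rm.T@(piv-s["tool_pos"]); ax=Rm.T@Rl[:,0]
    dR=R.from_rotvec(ax*np.radians(4)).as_matrix()
    print(d,ax,"step for 4deg:",(d-dR@d)*1000)
E
```

```text
[ 0.48691078 -0.14674337  0.13468078] [-0.58267755 -0.97800146 -0.23659039] 0.15623198154965154 29.99916094355285
[ 0.00106338 -0.19004246  0.07467023] [-9.99998980e-01 -1.42708580e-03 -5.95536227e-05] step for 4deg: [ 8.87261006e-03 -5.67165888e+00 -1.30748916e+01]
[ 0.00105993 -0.18754235  0.07267037] [-9.99998980e-01 -1.42708580e-03 -5.95536227e-05] step for 4deg: [ 8.65473987e-03 -5.52606567e+00 -1.29053642e+01]
[ 0.00106957 -0.19454268  0.07866998] [-9.99998980e-01 -1.42708580e-03 -5.95536227e-05] step for 4deg: [ 9.30453792e-03 -5.96162926e+00 -1.33790681e+01]
```

Emit:
play_rows:
  translation:
    - [0,-0.0057,-0.0131]
    - [0,-0.0057,-0.0131]
    - [0,-0.0057,-0.0131]
    - [0,-0.0057,-0.0131]
    - [0,-0.0057,-0.0131]
    - [0,-0.0057,-0.0131]
    - [0,0,0]
    - [0,0,0]
    - [0,0,0]
    - [0,0,0]
  delta_rot:
    - [-4,0,0]
    - [-4,0,0]
    - [-4,0,0]
    - [-4,0,0]
    - [-4,0,0]
    - [-4,0,0]
    - [0,0,0]
    - [0,0,0]
    - [0,0,0]
    - [0,0,0]
  grip: [-1,-1,-1,-1,-1,-1,-1,-1,-1,-1]

```text
clock: 8.28
tool_pos: [0.4795, -0.1921, 0.2057]
eef_rot: [0.078, 0.975, 0.207, 0.016]
contact_force: [-0.1, -0.2, -1.4]
opening: 0.153
finger_force: 30.0
```

```bash
python3 - <<'E'
from h import *
s=r.get_state(); print(s["tool_pos"],s["contact_force"],s["moment"],s["opening"],s["finger_force"],s["q"])
Rm=R.from_quat(s["eef_rot"]).as_matrix(); print(Rm.round(3))
im=r.snapshot("scene"); cv2.imwrite("pics/s1.png",cv2.resize(im[170:350,200:440],None,fx=3,fy=3,interpolation=cv2.INTER_CUBIC))
E
```

```text
[ 0.47950396 -0.19209552  0.20565081] [-0.14589167 -0.16866395 -1.3939075 ] [-0.33010329  0.08436376 -0.01774248] 0.15328578266634343 30.009152311831713 [ 0.91794237  0.87160311 -0.75648079  1.87862141  0.23674558  0.65045789
  1.56345441]
[[-0.987  0.145  0.064]
 [ 0.159  0.902  0.401]
 [ 0.     0.406 -0.914]]
```

View pics/s1.png

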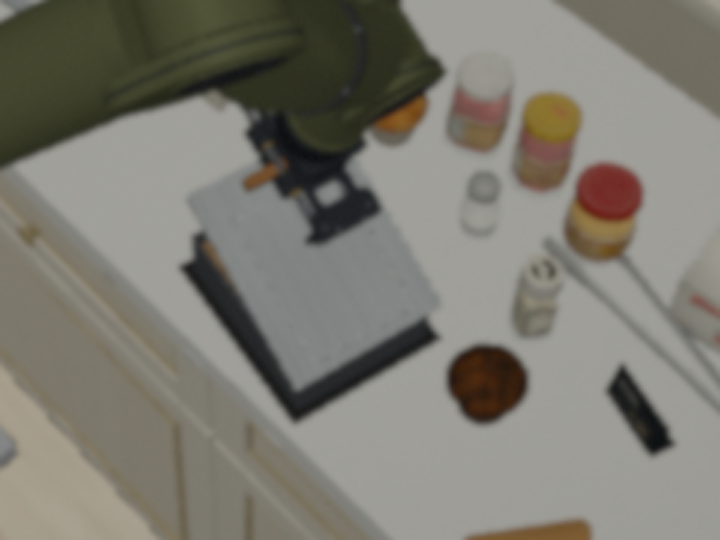

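The crop shows the lid tipped at the handle side with its right edge along the tin's right rim, near (300,385)–(435,305). I'll press it down slightly to be sure of rim contact.

Emit:
play_rows:
  translation:
    - [0,-0.0008,0.0018]
    - [0,0,0]
    - [0,0,0]
  delta_rot:
    - [0,0,0]
    - [0,0,0]
    - [0,0,0]
  grip: [-1,-1,-1]

```text
clock: 8.7
tool_pos: [0.4795, -0.1931, 0.2037]
eef_rot: [0.079, 0.975, 0.207, 0.017]
contact_force: [0.7, 0.3, -0.8]
opening: 0.158
finger_force: 30.0
```

Emit:
play_rows:
  translation:
    - [0,0.006,-0.014]
    - [0,0.0122,-0.0274]
    - [0,0.0122,-0.0274]
    - [0,0.0122,-0.0274]
    - [0,0.006,-0.014]
    - [0,0,0]
    - [0,0,0]
    - [0,0,0]
    - [0,0,0]
    - [0,0,0]
    - [0,0,0]
    - [0,0,0]
  delta_rot:
    - [0,0,0]
    - [0,0,0]
    - [0,0,0]
    - [0,0,0]
    - [0,0,0]
    - [6,0,0]
    - [6,0,0]
    - [6,0,0]
    - [6,0,0]
    - [0,0,-4.6]
    - [0,0,-4.6]
    - [0,0,0]
  grip: [-1,-1,-1,-1,-1,-1,-1,-1,-1,-1,-1,-1]

```text
clock: 10.2
tool_pos: [0.479, -0.1933, 0.324]
eef_rot: [0.001, 1.0, 0.0, -0.0]
contact_force: [0.8, -0.1, -1.0]
opening: 0.159
finger_force: 30.0
```

Emit:
play_rows:
  translation:
    - [0.002,0.017,0]
    - [0.002,0.034,0]
    - [0.002,0.034,0]
    - [0.002,0.034,0]
    - [0.002,0.034,0]
    - [0.002,0.034,0]
    - [0.002,0.034,0]
    - [0.002,0.034,0]
    - [0.002,0.034,0]
    - [0.002,0.034,0]
    - [0,0.017,0]
    - [0,0,0]
    - [0,0,0]
    - [0,0,0]
  delta_rot:
    - [0,0,0]
    - [0,0,0]
    - [0,0,0]
    - [0,0,0]
    - [0,0,0]
    - [0,0,0]
    - [0,0,0]
    - [0,0,0]
    - [0,0,0]
    - [0,0,0]
    - [0,0,0]
    - [0,0,0]
    - [0,0,0]
    - [0,0,0]
  grip: [-1,-1,-1,-1,-1,-1,-1,-1,-1,-1,-1,-1,-1,-1]

```text
clock: 11.95
tool_pos: [0.4598, 0.145, 0.324]
eef_rot: [0.002, 1.0, -0.0, -0.0]
contact_force: [0.2, 0.5, -1.6]
opening: 0.153
finger_force: 30.0
```

Emit:
play_rows:
  translation:
    - [0,0,0.018]
    - [0,0,0.035]
    - [0,0,0.035]
    - [0,0,0.035]
    - [0,0,0.035]
    - [0,0,0.035]
    - [0,0,0.025]
    - [0,0,0.012]
    - [0,0,0.006]
    - [0,0,0.002]
    - [0,0,0.002]
    - [0,0,0.002]
    - [0,0,0]
    - [0,0,0]
  delta_rot:
    - [0,0,0]
    - [0,0,0]
    - [0,0,0]
    - [0,0,0]
    - [0,0,0]
    - [0,0,0]
    - [0,0,0]
    - [0,0,0]
    - [0,0,0]
    - [0,0,0]
    - [0,0,0]
    - [0,0,0]
    - [0,0,0]
    - [0,0,0]
  grip: [-1,-1,-1,-1,-1,-1,-1,-1,-1,-1,-1,-1,-1,-1]

```text
clock: 13.7
tool_pos: [0.4597, 0.1465, 0.0823]
eef_rot: [0.0, 1.0, 0.0, 0.0]
contact_force: [0.4, -0.4, -1.1]
opening: 0.151
finger_force: 30.0
```

Emit:
play_rows:
  translation:
    - [0,0,0.001]
    - [0,0,0.001]
    - [0,0,0.001]
    - [0,0,0.001]
    - [0,0,0]
    - [0,0,0]
  delta_rot:
    - [0,0,0]
    - [0,0,0]
    - [0,0,0]
    - [0,0,0]
    - [0,0,0]
    - [0,0,0]
  grip: [-1,-1,-1,-1,-1,-1]

```text
clock: 14.45
tool_pos: [0.4596, 0.1465, 0.0786]
eef_rot: [0.0, 1.0, 0.0, 0.0]
contact_force: [-1.7, 1.3, 5.5]
opening: 0.158
finger_force: 30.0
```

Emit:
play_rows:
  translation:
    - [0,0,0]
    - [0,0,0]
    - [0,0,0]
    - [0,0,-0.01]
    - [0,0,-0.03]
    - [0,0,-0.04]
    - [0,0,-0.04]
    - [0,0,-0.04]
    - [0,0,-0.03]
    - [-0.006,0.034,0]
    - [-0.006,0.034,0]
    - [-0.006,0.034,0]
    - [-0.006,0.034,0]
    - [-0.006,0.035,0]
    - [-0.007,0.035,0]
    - [0,0,0]
  delta_rot:
    - [0,0,0]
    - [0,0,0]
    - [0,0,0]
    - [0,0,0]
    - [0,0,0]
    - [0,0,0]
    - [0,0,0]
    - [0,0,0]
    - [0,0,0]
    - [0,0,0]
    - [0,0,0]
    - [0,0,0]
    - [0,0,0]
    - [0,0,0]
    - [0,0,0]
    - [0,0,0]
  grip: [-0.4,-0.4,-0.4,-0.4,-0.4,0,0.5,1,1,1,1,1,1,1,1,1]

```text
clock: 16.45
tool_pos: [0.4959, 0.3553, 0.2689]
eef_rot: [-0.001, 1.0, 0.002, -0.0]
contact_force: [0.2, -0.7, -0.5]
opening: 1.0
finger_force: 0.0
```

Emit:
play_rows:
  translation:
    - [0,0,0]
    - [0,0,0]
    - [0,0,0]
    - [0,0,0]
    - [0,0,0]
    - [0,0,0]
    - [0,0,0]
    - [0,0,0]
    - [0,0,0]
    - [0,0,0]
    - [0,0,0]
  delta_rot:
    - [0,0,9.5]
    - [0,0,9.5]
    - [0,0,9.5]
    - [0,0,9.5]
    - [0,0,9.5]
    - [0,0,9.5]
    - [0,0,9.5]
    - [0,0,9.5]
    - [0,0,9]
    - [0,0,0]
    - [0,0,0]
  grip: [1,1,1,1,1,1,1,1,1,1,1]

```text
clock: 17.82
tool_pos: [0.4967, 0.3516, 0.2683]
eef_rot: [0.675, 0.738, -0.0, -0.0]
contact_force: [-0.4, -0.2, 0.0]
opening: 0.999
finger_force: 0.0
```

```bash
python3 - <<'E'
from h import *
s=r.get_state(); Rm=R.from_quat(s["eef_rot"]).as_matrix(); print(s["clock"],s["tool_pos"],Rm.round(3).tolist(),s["q"].round(2))
c=r.get_calibration("wrist"); im=r.snapshot("wrist")
L=r.silhouettes("wrist","square"); k=L[0]["pixels"].astype(float); print(L[0]["confidence"],k.sum())
p,f=fit(SQ,0,(.503,.4155,.085),[(k,c,"wrist")]); print("wrist",p,f)
m=render(SQ,p,0,c,"wrist"); im[...,2]=np.where((m>.5)&(m<=1)&(cv2.erode(m,np.ones((3,3)))<.5),255,im[...,2]); cv2.imwrite("pics/w2.png",im)
ob=[]
for n in ["scene","top"]:
    r.snapshot(n); cc=r.get_calibration(n); L=r.silhouettes(n,"lid")
    ob.append((L[0]["pixels"].astype(float),cc,n)); print(n,"lid",fit(LID,0,(.46,.06,0),ob[-1:]))
    if n=="top":
        im=r.snapshot(n); cv2.imwrite("pics/t2.png",cv2.resize(im[170:280,90:420],None,fx=2.4,fy=2.4,interpolation=cv2.INTER_CUBIC))
g=pose(np.array([[-.010,-.062,.038]]),p,0)[0]; print("grip",g, "delta tool",Rm.T@(g-s["tool_pos"]))
E
```

```text
17.825 [0.49670938 0.35162769 0.26834636] [[-0.088, 0.996, -0.0], [0.996, 0.088, -0.0], [-0.0, -0.0, -1.0]] [-0.61  0.71 -0.15  1.65  0.14  0.79 -0.73]
0.78 3835.0
wrist [0.50082554 0.41566411 0.08660757] 0.06020093565457474
scene lid (array([0.46016861, 0.05941531, 0.00676315]), np.float64(0.029048236569654967))
top lid (array([ 0.45812344,  0.05913326, -0.00798594]), np.float64(0.020216166101446796))
grip [0.49622598 0.3530315  0.038     ] delta tool [ 0.0015322  -0.00025087  0.23034591]
```

View pics/w2.png

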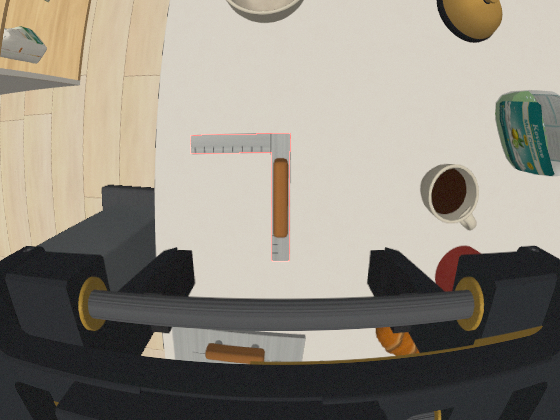

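View pics/t2.png

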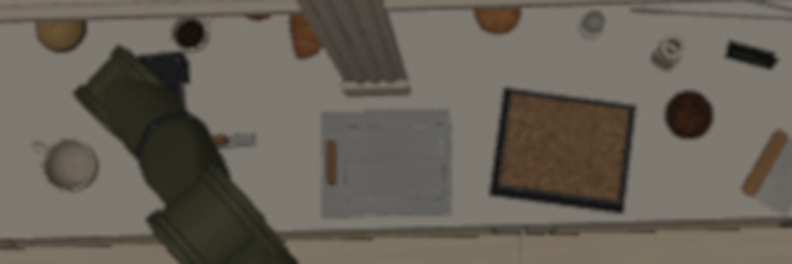

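The wrist view shows the fit outline (red) lying on the square at columns 191–290 and rows 133–261. The top crop shows the lid flat with its handle up at (387,163), clear of the open tin at (565,150). Now I measure the tin and go down.

```bash
cat >> h.py <<'E'
TIN=[box(-.0805,.0805,-.1005,.1005,.055,.062),box(-.079,.079,-.099,.099,.002,.062)]
E
python3 - <<'E'
from h import *
ob=[]
for n in ["scene","top"]:
    r.snapshot(n); c=r.get_calibration(n)
    for d in r.silhouettes(n,"tin"):
        k=d["pixels"].astype(float); ys,xs=np.nonzero(k); print(n,d["confidence"],k.sum(),xs.mean(),ys.mean())
        if abs(k.sum()-2700)<1500: ob.append((k,c,n)); print(fit(TIN,0,(.472,-.2325,-.163),ob[-1:])); break
print(fit(TIN,0,(.472,-.2325,-.163),ob))
E
```

```text
scene 0.85 4261.0 303.2030039896738 268.44590471720255
scene 0.74 157.0 286.92356687898086 238.9936305732484
top 0.77 2535.0 323.69940828402366 232.04812623274162
(array([ 0.46575934, -0.22455945, -0.17709714]), np.float64(0.10575086050199171))
(array([ 0.46575934, -0.22455945, -0.17709714]), np.float64(0.10575086050199171))
```

Emit:
play_rows:
  translation:
    - [0.0015,0,0.015]
    - [0,0,0.03]
    - [0,0,0.035]
    - [0,0,0.035]
    - [0,0,0.03]
    - [0,0,0.02]
    - [0,0,0.01]
    - [0,0,0.004]
    - [0,0,0]
    - [0,0,0]
    - [0,0,0]
    - [0,0,0]
    - [0,0,0]
    - [0,0,0]
    - [0,0,0]
    - [0,0,0]
    - [0,0,0]
    - [0,0,0]
    - [0,0,0]
  delta_rot:
    - [0,0,0]
    - [0,0,0]
    - [0,0,0]
    - [0,0,0]
    - [0,0,0]
    - [0,0,0]
    - [0,0,0]
    - [0,0,0]
    - [0,0,0]
    - [0,0,0]
    - [0,0,0]
    - [0,0,0]
    - [0,0,0]
    - [0,0,0]
    - [0,0,0]
    - [0,0,0]
    - [0,0,0]
    - [0,0,0]
    - [0,0,0]
  grip: [1,1,1,1,1,1,1,1,1,0,-0.5,-0.8,-1,-1,-1,-1,-1,-1,-1]
  squeeze: 50

```text
clock: 20.75
tool_pos: [0.4965, 0.354, 0.0891]
eef_rot: [0.676, 0.737, -0.0, -0.0]
contact_force: [-0.8, -0.1, 0.1]
opening: 0.147
finger_force: 50.0
```

```bash
python3 - <<'E'
from h import *
ob=[]
for n in ["scene","top"]:
    im=r.snapshot(n); c=r.get_calibration(n)
    d=max(r.silhouettes(n,"tin"),key=lambda d:d["pixels"].sum())
    k=d["pixels"].astype(float); ob.append((k,c,n)); p,f=fit(TIN,0,(.472,-.2325,-.163),ob[-1:]); print(n,k.sum(),p,f, render(TIN,p,0,c,n).sum())
print(fit(TIN,0,(.472,-.2325,-.163),ob))
s=r.get_state();print(s["contact_force"],s["moment"],s["opening"])
E
```

```text
scene 4172.0 [ 0.46257277 -0.24135253 -0.15486626] 0.09382061549451996 3800.2117647058826
top 2546.0 [ 0.46547412 -0.22932479 -0.18750217] 0.10748271028757145 2272.3490196078433
(array([ 0.46591005, -0.23356206, -0.16256157]), np.float64(0.21555357582754311))
[-0.24308046  0.22839782  0.13726316] [-0.10103651  0.23297713  0.03926555] 0.15588537593460522
```

Emit:
play_rows:
  translation:
    - [0,0,-0.01]
    - [0,0,-0.03]
    - [0,0,-0.035]
    - [0,0,-0.035]
    - [0,0,-0.035]
    - [0,0,-0.02]
    - [0,0,0]
    - [0,0,0]
  delta_rot:
    - [0,0,0]
    - [0,0,0]
    - [0,0,0]
    - [0,0,0]
    - [0,0,0]
    - [0,0,0]
    - [0,0,0]
    - [0,0,0]
  grip: [-1,-1,-1,-1,-1,-1,-1,-1]

```text
clock: 21.95
tool_pos: [0.4961, 0.3533, 0.2532]
eef_rot: [0.676, 0.737, -0.001, -0.0]
contact_force: [0.2, 0.0, -4.9]
opening: 0.154
finger_force: 50.0
```

Emit:
play_rows:
  translation:
    - [-0.012,-0.01,0]
    - [-0.024,-0.018,0]
    - [-0.024,-0.018,0]
    - [-0.024,-0.018,0]
    - [-0.013,-0.011,0]
    - [-0.024,-0.002,0]
    - [-0.034,-0.003,0]
    - [-0.034,-0.003,0]
    - [-0.034,-0.003,0]
    - [-0.034,-0.003,0]
    - [-0.034,-0.003,0]
    - [-0.034,-0.003,0]
    - [-0.034,-0.003,0]
    - [-0.034,-0.003,0]
    - [-0.034,-0.003,0]
    - [-0.034,-0.003,0]
    - [0,0,0]
  delta_rot:
    - [0,0,0]
    - [0,0,0]
    - [0,0,0]
    - [0,0,0]
    - [0,0,0]
    - [0,0,0]
    - [0,0,0]
    - [0,0,0]
    - [0,0,0]
    - [0,0,0]
    - [0,0,0]
    - [0,0,0]
    - [0,0,0]
    - [0,0,0]
    - [0,0,0]
    - [0,0,0]
    - [0,0,0]
  grip: [-1,-1,-1,-1,-1,-1,-1,-1,-1,-1,-1,-1,-1,-1,-1,-1,-1]

```text
clock: 24.08
tool_pos: [0.429, -0.1175, 0.2532]
eef_rot: [0.678, 0.735, -0.001, -0.0]
contact_force: [-0.3, 0.3, -4.0]
opening: 0.153
finger_force: 50.0
```

Emit:
play_rows:
  translation:
    - [0,0,0]
    - [0,0,0]
    - [-0.015,0.019,0]
    - [-0.02,0.025,0]
    - [-0.02,0.025,0]
    - [-0.02,0.025,0]
    - [-0.011,0.013,0]
    - [0,0,0]
    - [0,0,0]
    - [0,0,0]
  delta_rot:
    - [0,0,7.15]
    - [0,0,7.15]
    - [0,0,0]
    - [0,0,0]
    - [0,0,0]
    - [0,0,0]
    - [0,0,0]
    - [0,0,0]
    - [0,0,0]
    - [0,0,0]
  grip: [-1,-1,-1,-1,-1,-1,-1,-1,-1,-1]

```text
clock: 25.32
tool_pos: [0.5208, -0.2155, 0.2539]
eef_rot: [0.762, 0.648, -0.0, -0.001]
contact_force: [-1.0, 0.3, -4.6]
opening: 0.156
finger_force: 50.0
```

```bash
python3 - <<'E'
from h import *
s=r.get_state(); Rm=R.from_quat(s["eef_rot"]).as_matrix(); print(s["clock"],s["tool_pos"],Rm.round(3).tolist(),s["q"].round(2),s["contact_force"],s["moment"])
c=r.get_calibration("wrist"); im=r.snapshot("wrist")
def poly(b,p,z,col):
    q=proj(pose(np.array(b),p,z),c,"wrist"); cv2.polylines(im,[np.round(q).astype(int)],True,col,1)
def dense(x,y): 
    t=np.linspace(0,1,30)[:,None]; C=[np.array(v+(0,)) for v in [(x,y),(-x,y),(-x,-y),(x,-y)]]
    return np.vstack([C[i]*(1-t)+C[(i+1)%4]*t for i in range(4)])
p=(.472,-.2325,-.163)
poly(dense(.0805,.1005),p,.062,(0,255,0)); poly(dense(.075,.095),p,.042,(255,255,0))
# square from grasp
o=s["tool_pos"]+Rm@np.array([0,0,0]); yaw=np.arctan2(Rm[1,1],Rm[0,1]); 
org=o-R.from_euler("z",yaw).apply([-.010,-.0616,.0891]); print("square pred",org,yaw)
m=render(SQ,(org[0],org[1],yaw),org[2],c,"wrist"); e=(m>.5)&(cv2.erode(m,np.ones((3,3)))<.5); im[e]=(0,0,255)
for t in ["square"]:
    k=r.silhouettes("wrist",t)[0]["pixels"].astype(float); print(k.sum(),fit(SQ,org[2],(org[0],org[1],yaw),[(k,c,"wrist")]),m.sum())
cv2.imwrite("pics/w3.png",im)
E
```

```text
25.325 [ 0.52084707 -0.21550249  0.25391917] [[0.161, 0.987, -0.001], [0.987, -0.161, 0.001], [0.001, -0.001, -1.0]] [ 0.43  0.68 -0.21  1.8   0.2   0.69 -0.05] [-0.97917656  0.3087798  -4.60121834] [-0.05083251  0.04016829  0.02866167]
square pred [ 0.54062813 -0.15631407  0.16481917] -0.16160086613499242
13183.0 (array([ 0.54081819, -0.15626253, -0.16267373]), np.float64(0.1505843086684723)) 15032.113725490195
```

View pics/w3.png

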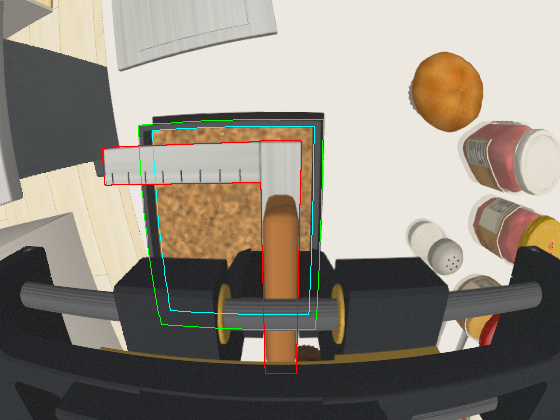

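```bash
python3 - <<'E'
from h import *
c=r.get_calibration("wrist"); im=r.snapshot("wrist")[100:250,130:345]
im=cv2.convertScaleAbs(cv2.resize(im,None,fx=3.7,fy=3.7,interpolation=cv2.INTER_CUBIC),alpha=1.6,beta=20)
for x,y,z,col in [(.0805,.1005,.062,(0,255,0)),(.075,.095,.062,(0,255,255)),(.075,.095,.042,(255,255,0))]:
    t=np.linspace(0,1,60)[:,None]; C=[np.array(v) for v in [(x,y,0),(-x,y,0),(-x,-y,0),(x,-y,0)]]
    P=np.vstack([C[i]*(1-t)+C[(i+1)%4]*t for i in range(4)])
    q=(proj(pose(P,(.472,-.2325,-.163),z),c,"wrist")-[130,100])*3.7
    for u in q: cv2.circle(im,tuple(int(v) for v in u),1,col,-1)
cv2.imwrite("pics/w4.png",im)
E
```

View pics/w4.png

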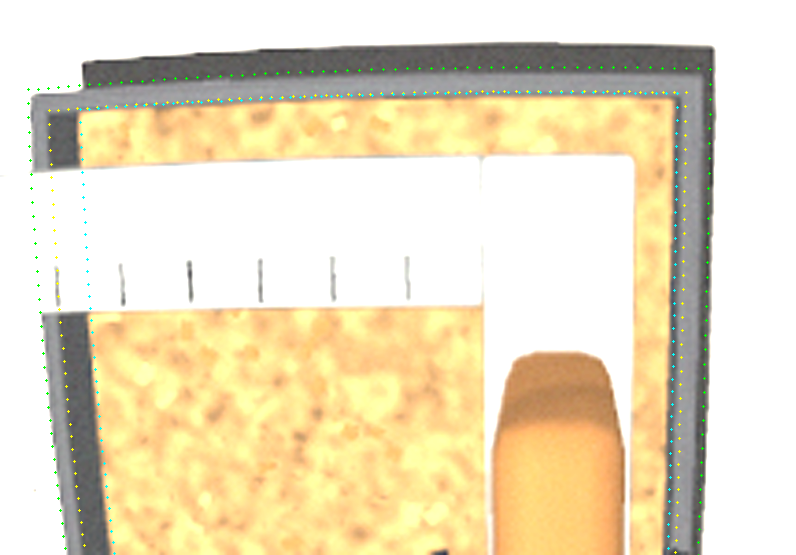

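The zoomed crop shows the rim within 1–2 mm of the lid-based prediction, with the slab's far left corner at about (672,97), and the dark band above it being the mat. A quick edge measurement should settle the last mm and the yaw.

```bash
python3 - <<'E'
from h import *
from scipy.ndimage import map_coordinates
c=r.get_calibration("wrist"); im=r.snapshot("wrist"); hsv=cv2.cvtColor(im,cv2.COLOR_BGR2HSV); S=cv2.GaussianBlur(hsv[...,1].astype(float),(0,0),.7); G=cv2.cvtColor(im,cv2.COLOR_BGR2GRAY).astype(float)
p=(.472,-.2325,-.163)
def edge(img,pts,d,z,thr,sgn):
    out=[]; t=np.linspace(-.008,.008,161)
    for a in pts:
        q=proj(pose(np.array([np.append(a,0)+np.append(d,0)*u for u in t]),p,z),c,"wrist")
        v=map_coordinates(img,[q[:,1],q[:,0]],order=1)
        w=np.gradient(cv2.GaussianBlur(v[:,None],(0,0),4,borderType=cv2.BORDER_REPLICATE)[:,0] if False else np.convolve(np.pad(v,10,mode="edge"),np.ones(21)/21,"valid"))*sgn
        out.append(t[np.argmax(w)] if w.max()>.1 else np.nan)
    return np.array(out)
xs=np.linspace(-.055,.055,12)
e=edge(S,[(x,.095) for x in xs],(0,1),.062,0,-1); print("slab/left rim (mm)",(e*1000).round(1))
xs2=np.linspace(-.07,.07,12)
e=edge(G,[(x,.1005) for x in xs2],(0,1),.062,0,-1); print("outer left rim",(e*1000).round(1))
ys=np.linspace(.02,.09,12)
e=edge(S,[(.075,y) for y in ys],(1,0),.062,0,-1); print("slab/back",(e*1000).round(1))
e=edge(G,[(.0805,y) for y in ys],(1,0),.062,0,-1); print("outer back",(e*1000).round(1))
e=edge(S,[(-.075,y) for y in np.linspace(-.03,.02,8)],(-1,0),.042,0,-1); print("front slab",(e*1000).round(1))
print(c["eye"])
E
```

```text
slab/left rim (mm) [-0.4 -0.5 -0.7 -0.4 -0.7 -0.3 -0.6 -0.8 -0.6 -0.6 -0.6 -0.6]
outer left rim [-3.2 -6.1 -0.5 -6.7 -6.4 -6.5 -6.5 -6.7 -6.5 -6.9 -6.9 -6.8]
slab/back [-3.3 -3.2 -3.3 -3.4 -3.4 -3.5 -3.3 -3.3 -3.1 -3.1 -3.1 -2.9]
outer back [-2.6 -2.6 -2.2 -2.3 -2.2 -2.6 -2.  -2.1 -2.1 -2.2 -2.  -2.4]
front slab [1.7 1.8 2.  1.3 1.5 1.7 1.9 1.4]
[ 0.53247839 -0.15065259  0.33498966]
```

Emit:
play_rows:
  translation:
    - [-0.005,0,0.012]
    - [0,0,0.025]
    - [0,0,0.025]
    - [0,0,0.025]
    - [0,0,0.016]
    - [0,0,0.008]
    - [0,0,0.004]
    - [0,0,0.002]
    - [0,0,0.002]
    - [0,0,0]
    - [0,0,0]
  delta_rot:
    - [0,0,0]
    - [0,0,0]
    - [0,0,0]
    - [0,0,0]
    - [0,0,0]
    - [0,0,0]
    - [0,0,0]
    - [0,0,0]
    - [0,0,0]
    - [0,0,0]
    - [0,0,0]
  grip: [-1,-1,-1,-1,-1,-1,-1,-1,-1,-1,-1]

```text
clock: 26.9
tool_pos: [0.5208, -0.2218, 0.1354]
eef_rot: [0.762, 0.647, 0.0, 0.0]
contact_force: [0.1, 0.6, -4.2]
opening: 0.156
finger_force: 50.0
```

Emit:
play_rows:
  translation:
    - [0,0,0.001]
    - [0,0,0.001]
    - [0,0,0.001]
    - [0,0,0]
    - [0,0,0]
  delta_rot:
    - [0,0,0]
    - [0,0,0]
    - [0,0,0]
    - [0,0,0]
    - [0,0,0]
  grip: [-1,-1,-1,-1,-1]

```text
clock: 27.52
tool_pos: [0.5206, -0.2217, 0.1321]
eef_rot: [0.762, 0.647, 0.0, -0.0]
contact_force: [-0.1, -0.3, -4.4]
opening: 0.155
finger_force: 50.0
```

Emit:
play_rows:
  translation:
    - [0,0,0.0007]
    - [0,0,0.0007]
    - [0,0,0.0007]
    - [0,0,0]
    - [0,0,0]
  delta_rot:
    - [0,0,0]
    - [0,0,0]
    - [0,0,0]
    - [0,0,0]
    - [0,0,0]
  grip: [-1,-1,-1,-1,-1]

```text
clock: 28.15
tool_pos: [0.5207, -0.2217, 0.1311]
eef_rot: [0.762, 0.647, 0.0, 0.0]
contact_force: [-1.9, 1.3, 5.8]
opening: 0.155
finger_force: 50.0
```

Emit:
play_rows:
  translation:
    - [0.0015,0.002,0]
    - [0.0015,0.002,0]
    - [0.0015,0.002,0]
    - [0.0015,0.002,0]
    - [0.0015,0.002,0]
    - [0.0015,0.002,0]
    - [0.001,0.002,0]
    - [0,0,0]
    - [0,0,0]
  delta_rot:
    - [0,0,0]
    - [0,0,0]
    - [0,0,0]
    - [0,0,0]
    - [0,0,0]
    - [0,0,0]
    - [0,0,0]
    - [0,0,0]
    - [0,0,0]
  grip: [-1,-1,-1,-1,-1,-1,-1,-1,-1]

```text
clock: 29.28
tool_pos: [0.5341, -0.2159, 0.1311]
eef_rot: [0.763, 0.646, -0.002, -0.0]
contact_force: [-5.4, -1.8, 9.6]
opening: 0.152
finger_force: 50.0
```

Emit:
play_rows:
  translation:
    - [0,0.001,0]
    - [0,0.001,0]
    - [0,0.001,0]
    - [0,0,0]
    - [0,0,0]
  delta_rot:
    - [0,0,0]
    - [0,0,0]
    - [0,0,0]
    - [0,0,0]
    - [0,0,0]
  grip: [-1,-1,-1,-1,-1]

```text
clock: 29.9
tool_pos: [0.5356, -0.2159, 0.1311]
eef_rot: [0.763, 0.646, -0.003, -0.002]
contact_force: [-8.3, -0.9, 13.3]
opening: 0.155
finger_force: 50.0
```

```bash
python3 - <<'E'
from h import *
s=r.get_state(); Rm=R.from_quat(s["eef_rot"]).as_matrix(); print(s["clock"],s["tool_pos"],"tool F",(Rm.T@s["contact_force"]).round(2),"M",(Rm.T@s["moment"]).round(3),R.from_matrix(Rm).as_euler("ZYX"),s["eef_rot"])
E
```

```text
29.9 [ 0.53560399 -0.21588522  0.13110301] tool F [ -2.3   -8.12 -13.23] M [ 1.857 -0.422  0.008] [ 1.40584838e+00  2.67674492e-03 -3.13498756e+00] [ 0.76295312  0.646444   -0.00315604 -0.0016545 ]
```

Emit:
play_rows:
  translation:
    - [0,0.001,-0.0005]
    - [0,0.001,0]
    - [0,0.001,0]
    - [0,0.001,0]
    - [0,0,0]
    - [0,0,0]
  delta_rot:
    - [0,0,0]
    - [0,0,0]
    - [0,0,0]
    - [0,0,0]
    - [0,0,0]
    - [0,0,0]
  grip: [-1,-1,-1,-1,-1,-1]

```text
clock: 30.65
tool_pos: [0.5393, -0.2155, 0.1311]
eef_rot: [0.763, 0.647, -0.003, -0.003]
contact_force: [-10.0, -0.5, 12.9]
opening: 0.158
finger_force: 50.0
```

```bash
cat > st.py <<'E'
from h import *
s=r.get_state(); Rm=R.from_quat(s["eef_rot"]).as_matrix()
d=Rm.T@(s["tool_pos"]-[.5207,-.2217,.1311])
yaw=np.arctan2(Rm[1,1],Rm[0,1])
print(s["clock"],"moved",(d*1000).round(2),"F",(Rm.T@s["contact_force"]).round(1),"M",(Rm.T@s["moment"]).round(2),"z-axis",Rm[:,2].round(4),"yaw",yaw.round(4))
o=s["tool_pos"]-Rm@np.array([-.0616,-.010,-.0891])*[1,1,1]
print("square org est",(s["tool_pos"]+Rm@np.array([.0616,.010,.0891])).round(4), s["opening"])
E
python3 st.py
```

```text
30.65 moved [ 9.13 17.37 -0.16] F [ -2.1  -9.9 -12.8] M [ 2.09 -0.2   0.08] z-axis [-8.e-03 -1.e-04 -1.e+00] yaw -0.1643
square org est [ 0.5586 -0.1564  0.0419] 0.15750497764711843
```

Emit:
play_rows:
  translation:
    - [0,0.001,-0.0003]
    - [0,0.001,0]
    - [0,0.001,0]
    - [0,0,0]
    - [0,0,0]
  delta_rot:
    - [-0.2,0,0]
    - [-0.2,0,0]
    - [0,0,0]
    - [0,0,0]
    - [0,0,0]
  grip: [-1,-1,-1,-1,-1]

```text
clock: 31.28
tool_pos: [0.5394, -0.2155, 0.1311]
eef_rot: [0.763, 0.647, -0.003, -0.002]
contact_force: [-15.5, 2.3, 17.8]
opening: 0.152
finger_force: 50.0
```

```bash
python3 st.py
```

```text
31.275 moved [ 9.16 17.42 -0.16] F [ -0.3 -15.8 -17.7] M [ 3.25 -0.11  0.01] z-axis [-7.9e-03 -2.0e-04 -1.0e+00] yaw -0.1645
square org est [ 0.5586 -0.1564  0.0418] 0.15240679128954973
```

Emit:
play_rows:
  translation:
    - [0.001,0,-0.0005]
    - [0.001,0,-0.0003]
    - [0.001,0,0]
    - [0.001,0,0]
    - [0.001,0,0]
    - [0,0,0]
    - [0,0,0]
  delta_rot:
    - [0,0,0]
    - [0,0,0]
    - [0,0,0]
    - [0,0,0]
    - [0,0,0]
    - [0,0,0]
    - [0,0,0]
  grip: [-1,-1,-1,-1,-1,-1,-1]

```text
clock: 32.15
tool_pos: [0.5395, -0.2151, 0.1312]
eef_rot: [0.764, 0.645, -0.005, -0.001]
contact_force: [-12.8, -7.4, 9.9]
opening: 0.151
finger_force: 50.0
```

```bash
python3 st.py
```

```text
32.15 moved [ 9.64 17.41 -0.26] F [ -9.5 -11.4  -9.7] M [ 2.73 -1.75 -0.08] z-axis [-0.0085 -0.0057 -0.9999] yaw -0.1678
square org est [ 0.5589 -0.1565  0.0416] 0.15051788061379512
```

Emit:
play_rows:
  translation:
    - [0.001,0,0]
    - [0.001,0,0]
    - [0.001,0,0]
    - [0.001,0,0]
    - [0,0,0]
    - [0,0,0]
  delta_rot:
    - [0,0,0]
    - [0,0,0]
    - [0,0,0]
    - [0,0,0]
    - [0,0,0]
    - [0,0,0]
  grip: [-1,-1,-1,-1,-1,-1]

```text
clock: 32.9
tool_pos: [0.5399, -0.2127, 0.1312]
eef_rot: [0.764, 0.645, -0.006, 0.0]
contact_force: [-13.1, -9.2, 8.7]
opening: 0.155
finger_force: 50.0
```

```bash
python3 st.py; python3 - <<'E'
from h import *
c=r.get_calibration("wrist"); im=r.snapshot("wrist")
cv2.imwrite("pics/w5.png",cv2.convertScaleAbs(cv2.resize(im[100:320,110:360],None,fx=2.7,fy=2.7,interpolation=cv2.INTER_CUBIC),alpha=1.2,beta=15))
E
```

```text
32.9 moved [12.13 17.43 -0.38] F [-11.4 -11.4  -8.5] M [ 2.69 -2.26 -0.1 ] z-axis [-0.0086 -0.0077 -0.9999] yaw -0.1688
square org est [ 0.5594 -0.1543  0.0415] 0.15463382718213511
```

View pics/w5.png

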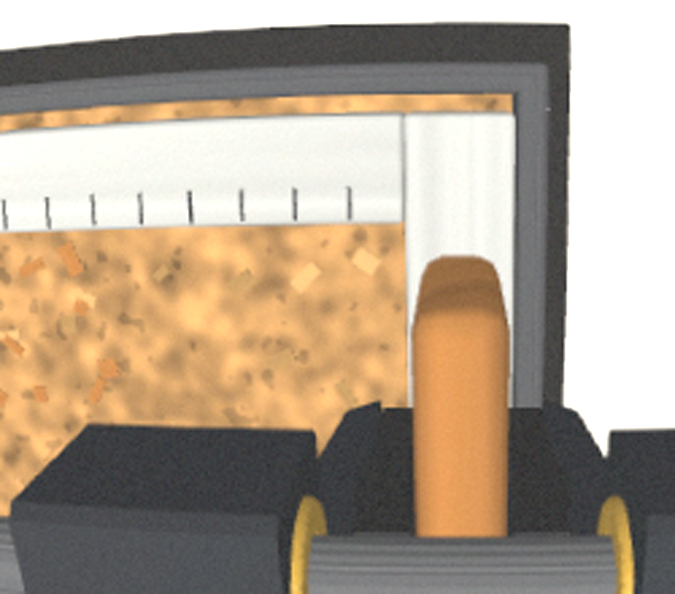

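The crop shows the long leg against the back wall at column 515, and a 3–4 mm strip of slab (rows 95–113) still open to the left wall. I'll keep pushing left.

Emit:
play_rows:
  translation:
    - [0.001,0,0]
    - [0.001,0,0]
    - [0.001,0,0]
    - [0.001,0,0]
    - [0.001,0,0]
    - [0,0,0]
    - [0,0,0]
  delta_rot:
    - [0,0,0]
    - [0,0,0]
    - [0,0,0]
    - [0,0,0]
    - [0,0,0]
    - [0,0,0]
    - [0,0,0]
  grip: [-1,-1,-1,-1,-1,-1,-1]

```text
clock: 33.83
tool_pos: [0.5405, -0.209, 0.1312]
eef_rot: [0.765, 0.645, -0.006, 0.001]
contact_force: [-13.7, -11.9, 8.6]
opening: 0.154
finger_force: 50.0
```

```bash
python3 st.py
```

```text
33.825 moved [15.83 17.34 -0.43] F [-14.1 -11.6  -8.3] M [ 2.66 -2.68 -0.12] z-axis [-0.009  -0.0093 -0.9999] yaw -0.1698
square org est [ 0.5599 -0.1508  0.0414] 0.15393261436140152
```

Emit:
play_rows:
  translation:
    - [0.001,0,0]
    - [0.001,0,0]
    - [0.001,0,0]
    - [0.001,0.001,0]
    - [0,0.001,0]
    - [0,0,0]
    - [0,0,0]
  delta_rot:
    - [0,0,0]
    - [0,0,0]
    - [0,0,0]
    - [0,0,0]
    - [0,0,0]
    - [0,0,0]
    - [0,0,0]
  grip: [-1,-1,-1,-1,-1,-1,-1]

```text
clock: 34.7
tool_pos: [0.5408, -0.2087, 0.1312]
eef_rot: [0.765, 0.644, -0.009, 0.001]
contact_force: [-17.5, -16.7, 10.9]
opening: 0.153
finger_force: 50.0
```

```bash
python3 st.py
```

```text
34.7 moved [16.25 17.54 -0.56] F [-19.7 -14.5 -10.4] M [ 3.09 -3.88 -0.19] z-axis [-0.0133 -0.0133 -0.9998] yaw -0.1725
square org est [ 0.56   -0.1509  0.0411] 0.15329109575805588
```

Emit:
play_rows:
  translation:
    - [0,0,0]
    - [0,0,0]
    - [0,0,0]
    - [0,0,0]
    - [0,0,0]
    - [0,0,0]
  delta_rot:
    - [-0.3,0.3,-0.2]
    - [-0.3,0.3,-0.2]
    - [-0.3,0.3,-0.1]
    - [0,0,0]
    - [0,0,0]
    - [0,0,0]
  grip: [-1,-1,-1,-1,-1,-1]

```text
clock: 35.45
tool_pos: [0.5398, -0.2093, 0.1312]
eef_rot: [0.763, 0.646, 0.001, 0.001]
contact_force: [-18.7, -18.5, 12.1]
opening: 0.158
finger_force: 50.1
```

```bash
python3 st.py; python3 - <<'E'
from h import *
c=r.get_calibration("wrist"); im=r.snapshot("wrist")
cv2.imwrite("pics/w6.png",cv2.convertScaleAbs(cv2.resize(im[90:260,110:340],None,fx=3.4,fy=3.4,interpolation=cv2.INTER_CUBIC),alpha=1.2,beta=15))
E
```

```text
35.45 moved [15.35 16.83 -0.04] F [-21.3 -15.3 -12.1] M [ 3.74 -4.42  0.05] z-axis [ 0.0027 -0.001  -1.    ] yaw -0.1651
square org est [ 0.56   -0.1503  0.0421] 0.15767811658229566
```

View pics/w6.png

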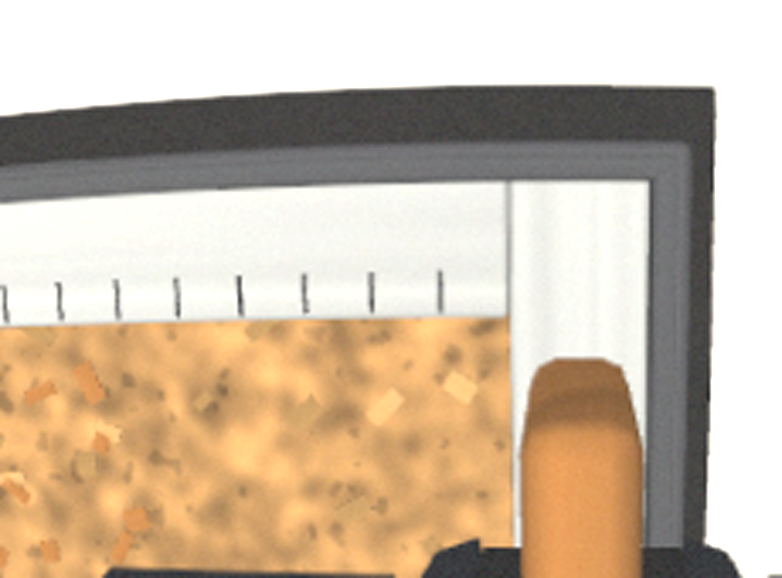

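The last crop shows both outer faces flush: along the left wall at rows ~180–205, and along the back wall at column 650. I'll firm up the push a little and hand in.

Emit:
play_rows:
  translation:
    - [0,0.001,0]
    - [0.001,0.001,0]
    - [0,0.001,0]
    - [0,0.001,0]
    - [0,0,0]
    - [0,0,0]
    - [0,0,0]
    - [0,0,0]
  delta_rot:
    - [0,0,0]
    - [-0.1,0,0]
    - [0,0,0]
    - [0,0,0]
    - [0,0,0]
    - [0,0,0]
    - [0,0,0]
    - [0,0,0]
  grip: [-1,-1,-1,-1,-1,-1,-1,-1]

```text
clock: 36.5
tool_pos: [0.5402, -0.2093, 0.1312]
eef_rot: [0.763, 0.646, -0.002, -0.001]
contact_force: [-26.4, -17.4, 20.7]
opening: 0.153
finger_force: 50.0
```

```bash
python3 st.py
```

```text
36.5 moved [15.46 17.19 -0.15] F [-21.5 -23.2 -20.6] M [ 5.04 -4.54 -0.01] z-axis [-0.0038 -0.0014 -1.    ] yaw -0.1658
square org est [ 0.5599 -0.1503  0.0419] 0.15260024551175988
```

```bash
python3 -c "
from plant import r
print(r.finish_job())"
```

```text
the job is handed in; nothing more can be done
None
```

The job is handed in at about 36.5 s of the 61 s allowed: the lid was tipped up, lifted off and laid flat to the left of the tin, and the square sits flush in the far left corner, still gripped and pushed at about 22 N against each wall.

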